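# Proof-press the slate blanks

### The job

Proof-press the slate blanks: take every slate blank out of the stock crate, lay them flat side by side in the press's carriage, push the carriage fully home and pull the long lever towards you to its third and last notch, so that it holds by itself with the padded ram on all the blanks. Let go and leave it so for three seconds, then push the release button so that the lever springs back and the ram rises, pull the carriage fully out, and lay all the blanks flat on the drying board. The other things in the crate stay in it, and everything else on the worktop is left alone.

Things in the scene. Friction and masses are not known exactly. Their poses are not given: they have to be found in the camera images.
- blank1: Slate blank: plain dark grey rectangular slate block, 90 (own x) x 40 (own y) x 24 (z) mm, 240 g. Its origin is the centre of its underside. Lies in the crate at the start. Two or three blanks are there.
- blank2: Slate blank, the same as blank1; may be absent.
- blank3: Slate blank, the same as blank1; may be absent.
- crate: Fixed plywood stock crate, outside 250 (x) x 260 (y) x 45 mm high, walls 8 mm, floor 8 mm thick. Origin: centre of its underside. Battens 5 mm wide stand 8 mm above its floor and part it into 2 (along x, batten at x = 0) by 3 (along y, battens at y = +/-40 mm) fields; one thing lies in each field, long side roughly along crate x.
- board: Fixed light wooden drying board, 170 (x) x 260 (y) x 10 mm, lying on the worktop at the right. Origin: centre of its underside.
- press: Fixed cast iron hand press. Origin on the worktop under the middle of the ram; its front (-x) faces the robot. Uprights at its y = +/-158 mm (50 x 40 mm), crossbeam 58 mm deep and 360 mm wide from 164 to 206 mm high above the origin; a steel ram spindle rises to 280 mm in the middle; the carriage runs beneath it towards -x; the lever and the release button stand at its front right.
- pad: Rubber-padded ram plate of the press, 90 (x) x 215 (y) x 22 mm, origin at the centre of its underside, 91 mm above the worktop when raised, 63 mm above the carriage floor. It goes down 42 mm per radian of the lever and yields upward on a soft spring (about 5 to 10 N); it touches 24 mm thick blanks only when the lever is near its third notch.
- carriage (a joint): Sliding steel loading carriage: 0 = pushed home under the ram, grows as it is pulled out towards the robot (press -x), to 0.18 m fully out. Stiff slide, about 2 N, stays where left.
- carriage_floor (a point): Middle of the carriage's floor (28 mm above the worktop), axes as the press. Inside the rim the floor is 118 (x) x 212 (y) mm. Rim and two ribs along x at y = +/-35.5 mm (5 mm wide) stand 8 mm above the floor and make three bays side by side, one for each blank laid with its long side along x.
- carriage_grip (a point): Point on the carriage's handle, a vertical round steel post 18 mm in diameter, 110 mm in front of the carriage's middle. The post's top is 17 mm above this point, its foot about 45 mm below.
- lever (a joint): Long ratchet lever, hinged along press y. 0 = at rest, leaning 0.35 rad from upright away from the robot (+x); grows as its top is pulled towards the robot (-x), to a stop at 1.2. A pawl holds it at three notches, about 0.35, 0.70 and 1.05 rad (the last reads 0.97 to 1.06 once let go). Pull 4 to 8 N at the tip. A spring takes it back to 0 when the release is pushed.
- lever_tip (a point): Tip of the lever, 190 mm from its hinge, which lies 90 mm above the worktop. The last 60 mm are a walnut grip of 24 mm diameter; below it a 14 mm steel bar. z of the point's own axes stands upright at 0.
- lever_hinge (a point): Point on the lever's hinge axis (the axis is along press y); the lever moves in the plane through it square to the axis. Iron cheeks 100 mm high stand 25 mm to either side of the lever plane at the hinge.
- release (a joint): Release button of the ratchet: 0 = up, grows as pushed down, to 0.012 m; frees the lever at about 0.009 m. Takes about 5 to 6 N to push fully down. Springs back.
- release_top (a point): Top middle of the release button, a round steel button 32 mm in diameter on an iron housing, 98 mm above the worktop, 95 mm to the left (press +y) of the lever's plane; pushed straight down.
- spacer: Walnut spacer block, 70 x 42 x 34 mm, in the crate, to be left in it. Its origin is the centre of its underside.
- cup: Copper forming cup, 50 mm wide, 42 mm high, open at the top, in the crate, to be left in it. Its origin is the centre of its underside.
- gauge: Flat steel gauge plate, 100 x 45 x 6 mm, in the crate, to be left in it. Its origin is the centre of its underside.
- oil: Grey can, 60 mm diameter, 150 mm high, a bystander.
- whetstone: Whetstone, 160 x 60 x 30 mm, a bystander.

How it is judged (in metres and radians):
On the way, in this order (a step that is already met when the one before it is completed fails the run):
1. every slate blank lies flat in the carriage and the carriage is home under the ram (x of blank1 in the frame of carriage_floor between -0.03 and 0.03 m and y of blank1 in the frame of carriage_floor between -0.105 and 0.105 m and z of each of blank1, blank2, blank3 in the frame of carriage_floor below 0.03 m and (angle between blank1's own z axis and vertical below 0.12 rad or angle between blank1's own z axis and vertical above 3.02 rad) and x of blank2 in the frame of carriage_floor between -0.03 and 0.03 m and y of blank2 in the frame of carriage_floor between -0.105 and 0.105 m and (angle between blank2's own z axis and vertical below 0.12 rad or angle between blank2's own z axis and vertical above 3.02 rad) and x of blank3 in the frame of carriage_floor between -0.03 and 0.03 m and y of blank3 in the frame of carriage_floor between -0.105 and 0.105 m and (angle between blank3's own z axis and vertical below 0.12 rad or angle between blank3's own z axis and vertical above 3.02 rad) and value of joint carriage below 0.01 m), for 0.2 s.
2. the lever, let go, holds in its third notch with the padded ram on every blank, for three seconds (value of joint lever above 0.95 rad and contact force between the fingers and press below 0.2 N and contact force between pad and blank1 above 0.3 N and contact force between pad and blank2 above 0.3 N and contact force between pad and blank3 above 0.3 N), for 2.5 s.
3. the release button is pushed and the lever is back at rest (value of joint lever below 0.08 rad), for 0.1 s.
At the end, for the whole second after the job is handed in: Every slate blank present rests flat (within 7 degrees, either face up) at rest on the drying board, its centre over the board; the lever is back at rest (under 0.08 rad), the carriage is pulled out (over 0.15 m), and the walnut spacer, copper cup and gauge plate are in the crate (x of blank1 in the frame of board between -0.085 and 0.085 m and y of blank1 in the frame of board between -0.13 and 0.13 m and z of blank1 in the frame of board between 0.005 and 0.039 m and (angle between blank1's own z axis and vertical below 0.12 rad or angle between blank1's own z axis and vertical above 3.02 rad) and linear speed of each of blank1, blank2, blank3 below 0.02 m/s and x of blank2 in the frame of board between -0.085 and 0.085 m and y of blank2 in the frame of board between -0.13 and 0.13 m and z of blank2 in the frame of board between 0.005 and 0.039 m and (angle between blank2's own z axis and vertical below 0.12 rad or angle between blank2's own z axis and vertical above 3.02 rad) and x of blank3 in the frame of board between -0.085 and 0.085 m and y of blank3 in the frame of board between -0.13 and 0.13 m and z of blank3 in the frame of board between 0.005 and 0.039 m and (angle between blank3's own z axis and vertical below 0.12 rad or angle between blank3's own z axis and vertical above 3.02 rad) and x of spacer in the frame of crate between -0.12 and 0.12 m and y of spacer in the frame of crate between -0.125 and 0.125 m and z of each of spacer, cup, gauge in the frame of crate below 0.05 m and x of cup in the frame of crate between -0.12 and 0.12 m and y of cup in the frame of crate between -0.125 and 0.125 m and x of gauge in the frame of crate between -0.12 and 0.12 m and y of gauge in the frame of crate between -0.125 and 0.125 m and value of joint lever below 0.08 rad and value of joint carriage above 0.15 m); the robot touches nothing.
It fails at once if a bystander on the worktop is moved more than 4 cm (distance of any of oil, whetstone from where it was at the start of the episode above 0.04 m).
Of blank1, blank2, blank3 only 2 to 3 are there at a start; the rules pass over those that are not, and their reading is None.
At some moment in a run one of blank1, blank2, blank3 may be knocked a few centimetres aside while the robot is not near it.
Once in a run the grip may slacken for a moment while it holds something.
It also fails if it takes over 210 s, if anything falls off the work surface, if the arm or the gripper's body presses on something with over 40 N, if the wrist force passes 120 N, or if a joint passes its speed limit or range.

### The arm

A 6-joint arm with a two-finger parallel gripper is mounted at the origin on the work surface. World frame = base frame: x ahead of the robot, y to its left, z up, the work surface at z = 0. Lengths are in mm, angles in rad, forces in N, time in s.
With the tool pointing down it reaches from about 400 to 925 mm from the base axis. Payload 12.5 kg.
Tool frame: the origin (TCP) lies at the very end of the fingers, on their centre line; the grasp point (between the pads) lies 19 mm behind it; z points along the fingers, y is the line along which they close (so a half turn about z gives the same grasp; the last joint's range is limited). The gripper opens to 95 mm and grips with 3 to 60 N. Pads are 20 mm wide; open, the fingers measure 119 mm over their backs; the gripper's body (75 mm by 180 mm) begins 59 mm behind the grasp point.
Start: joints at [1.232, 0.491, 1.559, -0, 1.092, -0.106], TCP at [144.171, 608.164, 192.661] pointing down, gripper open.
Joint ranges: [-3.1, 3.1], [-0.84, 2.19], [0.05, 2.79], [-1.13, 4.28], [0.06, 2.93], [-2.69, 2.69]. Speed limits (rad/s): [2.22, 2.22, 2.79, 3.14, 3.14, 3.14].

### API

Orientations are given as [roll, pitch, yaw] about the fixed x, y, z axes, in that order (R = Rz(yaw) Ry(pitch) Rx(roll)).
In Python, from cell import robot gives the robot as it stands. Calls block until the motion is done:
- robot.goto(position, orientation): joint-space move of the TCP to a pose.
- robot.movel(position, orientation=None, max_speed=150, guard=None): straight line of the TCP; orientation=None keeps the orientation; max_speed is the mean speed in mm/s. With guard (N) it stops when the force on the tool has changed by that much, and returns True; else False.
- robot.set_joints(angles): joint-space move.
- robot.release() and robot.grasp(squeeze=None): open the fingers fully, or close them until they stop; squeeze is the grip in N (None keeps the last).
- robot.pause(seconds).
- robot.ik(position, orientation): joint angles nearest the present ones, or None.
- robot.sense(): the state.
- robot.read_camera(name): name is "scene" or "top" or "wrist"; returns a dict with "image" (420x560x3 uint8, red, green, blue), "z_map" (420x560 float32, mm along the optical axis (not along the pixel's ray), 0 where there is no reading), "fovy" (degrees; the focal length in pixels is half the picture's height over the tangent of half this angle, whatever the lens; pixels are square), "cx", "cy" (the principal point, pixels), "rvec" (rotation vector, rad) and "tvec" (3), from world to camera coordinates, as OpenCV has them; the wrist camera has in their place "tool_from_camera" (4x4, takes a point from camera to tool coordinates, whose origin is the TCP and whose axes are the flange's). Camera axes: x right, y down, z forward; pixel columns grow to the right and rows downward; lengths in mm; the calibration is good to about 2 mm. A picture is of the moment at which its call begins: read the wrist's pose just before it.
A pose or a line that the arm cannot do raises robot.IKError and nothing moves.
- robot.job_done(): hands the job in; it is judged then, once.
The state is a dict: "time": time; "joint_pos": joint angles; "dq": joint speeds; "effort": joint torques, N m; "position": TCP position; "orientation": TCP orientation; "wrist_force": force on the tool from outside, world axes, zero at the start; "moment": the same for the moment, N m; "width": opening from 0.0 (shut) to 1.0 (fully open); "gripper_force": force on a finger pad.
Only numpy, scipy, OpenCV 4.12 (cv2) and the standard library are available. Lean on these libraries where they do the work, as an engineer would, in place of code of your own. Each camera call takes 0.05 s, during which the arm holds its last target. There are 200 camera calls.

## Working session

There is one attempt and no reset: what is moved stays moved. The work goes in short steps, each a Python script; the robot and the scene stay as the last script left them, time stands still between calls to the robot, and variables do not carry over. Pictures are saved under pics/ and viewed, at most 17 in all, crops included, and the job is handed in when it is done.

```bash
ls; mkdir -p pics
cat > h.py <<'E'
import numpy as np, cv2
from cell import robot
def cam(name):
    s=robot.sense(); c=robot.read_camera(name)
    im=c["image"]; z=c["z_map"].astype(float); h,w=z.shape
    f=h/2/np.tan(np.radians(c["fovy"])/2)
    v,u=np.mgrid[:h,:w]
    P=np.stack([(u-c["cx"])/f*z,(v-c["cy"])/f*z,z],-1)
    if "rvec" in c:
        R=cv2.Rodrigues(np.array(c["rvec"],float))[0]; W=(P-np.array(c["tvec"],float).ravel())@R
    else:
        T=np.array(c["tool_from_camera"]); Q=P@T[:3,:3].T+T[:3,3]
        W=Q@rpy(s["orientation"]).T+np.array(s["position"])
    W[z==0]=np.nan
    return im,W
def rpy(o):
    from scipy.spatial.transform import Rotation as R
    return R.from_euler("xyz",o).as_matrix()
def save(n,im): cv2.imwrite(f"pics/{n}.png",cv2.cvtColor(im,cv2.COLOR_RGB2BGR))
E
python3 - <<'E'
from h import *
print(robot.sense())
for n in("scene","top"):
    im,W=cam(n); save(n+"0",im); np.save(n+"0.npy",W)
E
```

```text
pics
{'time': 0.0, 'joint_pos': array([ 1.23240121e+00,  4.91550873e-01,  1.55946043e+00,  1.25344351e-05,
        1.09173323e+00, -1.05578512e-01]), 'dq': array([-0.00128215, -0.00029025,  0.00105248,  0.00029242,  0.00173473,
       -0.00189972]), 'effort': array([ 2.21219663e-03, -6.12657237e+01, -2.58178747e+01,  6.93490938e-02,
        4.82651393e-02, -7.88799434e-05]), 'position': array([144.06639039, 607.877941  , 192.06339128]), 'orientation': array([-3.14044836e+00, -1.32442916e-04,  2.90877019e+00]), 'wrist_force': array([-0.5695846 ,  0.42615787, -0.5909894 ]), 'moment': array([0.00851712, 0.00219501, 0.02998132]), 'gripper_force': 0.0, 'width': 0.9995783808459494}
```

View pics/scene0.png

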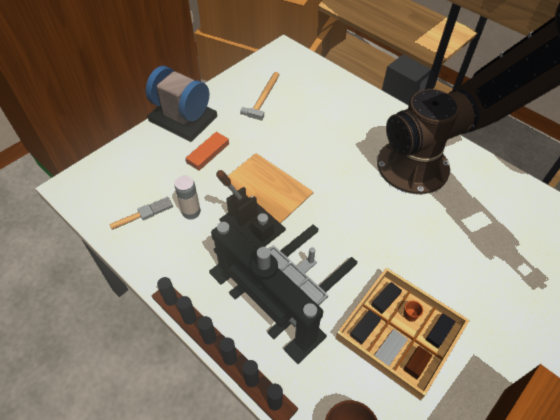

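View pics/top0.png

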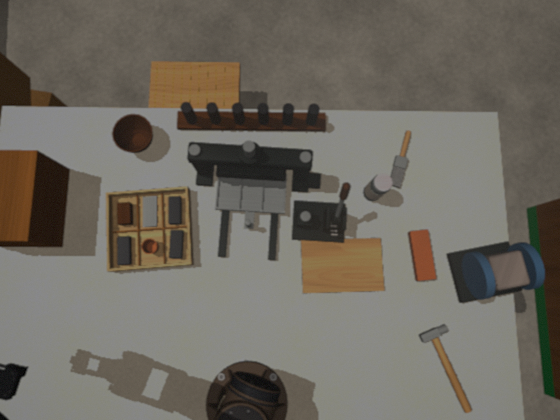

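The top view shows blanks in the crate at (175,210), (177,245) and (124,250); the spacer is at (124,213), the gauge at (150,210) and the cup at (150,247). The press is centred near (250,160), the handle post at (250,220), the lever grip at (345,190), the button at (305,215), the board at (342,265), the oil can at (378,187) and the whetstone at (422,255).

Run:
```python
from h import *
W=np.load("top0.npy"); im=cv2.imread("pics/top0.png")
np.set_printoptions(precision=1,suppress=True)
for n,(u,v) in dict(b1=(175,210),b2=(177,245),b3=(124,250),sp=(124,213),ga=(150,210),handle=(250,219),but=(305,216),grip=(346,187),board=(342,265),oil=(379,182),whet=(422,255),spindle=(250,150),rimL=(218,195),rimR=(291,195),carfl=(255,195),bl=(192,156),br=(310,160)).items(): print(n,W[v,u])
def rect(m,n):
    m=np.nan_to_num(m).astype(np.uint8); k,l,st,_=cv2.connectedComponentsWithStats(m)
    for i in range(1,k):
        if st[i,4]>60: 
            p=W[l==i]; print(n,st[i],cv2.minAreaRect(p[:,:2].astype(np.float32)),np.median(p[:,2]))
Z=W[...,2]; X=W[...,0]; Y=W[...,1]
rect((Z>38)&(Z<52)&(Y>200),"cratewall"); rect((Z>5)&(Z<15)&(X>100)&(Y<0),"board")
rect((Z>180)&(Z<215),"beam"); rect((Z>24)&(Z<40)&(X<640)&(Y>150),"blk"); rect((Z>20)&(Z<45)&(X>400)&(Y<150),"car")
save("crop",cv2.cvtColor(cv2.resize(im[120:300,90:400],None,fx=2.55,fy=2.55,interpolation=cv2.INTER_CUBIC),cv2.COLOR_BGR2RGB))
im,W=cam("wrist"); save("w0",im); np.save("w0.npy",W)
print(W[10,10],W[10,550],W[410,10],W[410,550])
```

```text
b1 [587.2 236.1  34.1]
b2 [475.6 224.8  32.8]
b3 [458.6 389.3  33.7]
sp [575.2 395.3  39.4]
ga [590.  321.4  13.7]
handle [560.4  -3.4  32.5]
but [ 561.3 -174.3   96.6]
grip [ 614.1 -272.   263.9]
board [ 417.5 -298.5   12. ]
oil [ 657.5 -391.6  147.8]
whet [ 449.8 -550.7   30.6]
spindle [709.5 -13.2 280. ]
rimL [638.9 101.6  26.8]
rimR [ 646.6 -135.8    1.4]
carfl [639.9 -18.   27.6]
bl [713.8 155.6 206.1]
br [ 704.5 -180.4  210.1]
cratewall [118 119  33  30 152] ((846.199951171875, 387.76788330078125), (71.58794403076172, 106.40106201171875), 41.26490783691406) 44.16636822842386
cratewall [ 55 165  10  81 194] ((600.341064453125, 597.392333984375), (256.6706848144531, 6.625162601470947), 0.5340965986251831) 45.01128520743488
cratewall [106 186  81  85 672] ((529.3616333007812, 319.06085205078125), (251.18833923339844, 255.35647583007812), 5.0815606117248535) 43.62769897250622
cratewall [117 202  14  22 254] ((576.93994140625, 395.9269714355469), (69.73224639892578, 41.27457809448242), 5.959231853485107) 41.49547086573726
cratewall [142 238  16  16  76] ((471.99298095703125, 306.270
[... 2568 characters left out ...]
838379) 22.54902368907528
car [295 172  27  17 227] ((692.191650390625, -188.11744689941406), (84.31330871582031, 50.68321990966797), 84.60420227050781) 38.84725008903348
car [ 215  174   73   55 2379] ((618.1326904296875, -7.4700775146484375), (172.18045043945312, 235.30419921875), 2.536764621734619) 27.91600249281818
car [409 229  27  42 795] ((465.736572265625, -553.4441528320312), (133.09921264648438, 62.752262115478516), 6.493518352508545) 29.199663762418094
car [449 241  61  31 592] ((446.6446533203125, -741.1887817382812), (64.83078002929688, 200.43008422851562), 11.488738059997559) 29.31123338666424
[-106.1  381.1   -0.1] [ -28.4 1295.3 -456.9] [109.  562.2 332.8] [131.9 664.1 333.8]
```

View pics/crop.png

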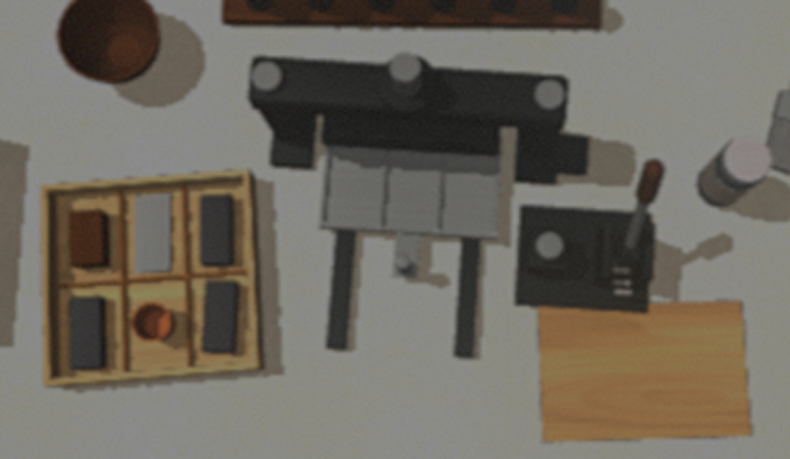

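View pics/w0.png

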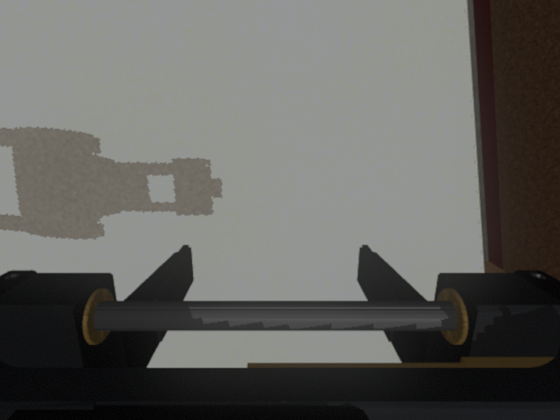

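Run:
```python
from h import *
np.set_printoptions(precision=3,suppress=True)
c=robot.read_camera("wrist"); print(c["tool_from_camera"],c["fovy"])
pi=np.pi
for p,y in [((430,300,330),0),((430,300,330),pi),((480,-10,330),0),((590,237,17),0.07),((460,390,17),0.07),((480,-300,30),0)]:
    print(p,y,robot.ik(p,[pi,0,y]))
```

```text
[[   0.      -0.961   -0.276   77.607]
 [   1.       0.       0.      -0.894]
 [   0.      -0.276    0.961 -190.636]
 [   0.       0.       0.       1.   ]] 66.23002393884715
(430, 300, 330) 0 [ 0.483  0.229  1.595 -0.     1.318  2.054]
(430, 300, 330) 3.141592653589793 [ 0.483  0.229  1.595  0.     1.318 -1.088]
(480, -10, 330) 0 [-0.159  0.156  1.688 -0.     1.297  1.412]
(590, 237, 17) 0.07 [ 0.278  0.712  1.679 -0.     0.751  1.779]
(460, 390, 17) 0.07 [ 0.594  0.679  1.765 -0.     0.698  2.095]
(480, -300, 30) 0 [-0.675  0.622  1.853 -0.     0.666  0.896]
```

Run:
```python
from h import *
pi=np.pi
robot.goto([470,315,330],[pi,0,0]); im,W=cam("wrist"); save("w1",im); np.save("w1.npy",W)
robot.goto([560,-60,400],[pi,0,0]); im,W=cam("wrist"); save("w2",im); np.save("w2.npy",W)
```

```text
(no output)
```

View pics/w1.png

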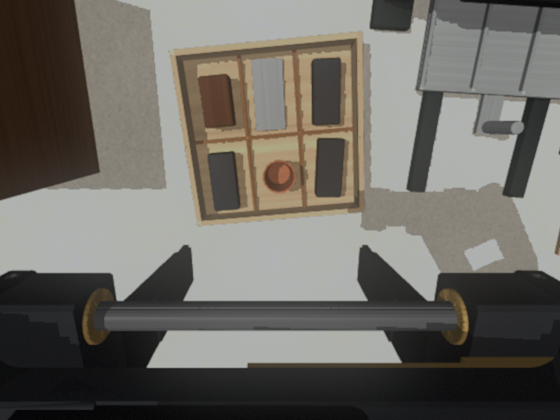

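View pics/w2.png

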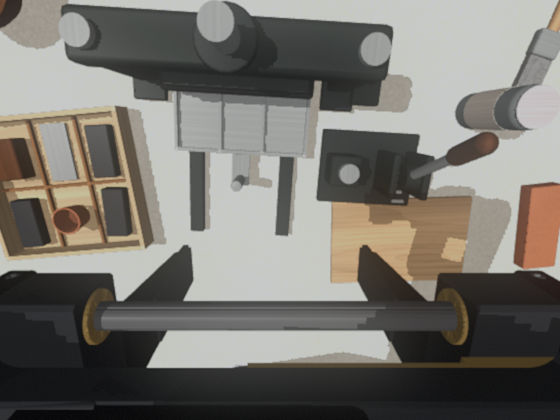

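w1 shows the crate with blanks at (326,90), (330,167) and (223,181). w2 shows the beam at (225,45), handle top (238,183), button (348,173), lever grip (475,148) and board (400,235). Next I fit these numerically.

```bash
cat >> h.py <<'E'
def rects(W,m,minA=80):
    k,l,st,_=cv2.connectedComponentsWithStats(m.astype(np.uint8)); out=[]
    for i in range(1,k):
        if st[i,4]>minA:
            p=W[l==i]; (c,(w,h),a)=cv2.minAreaRect(p[:,:2].astype(np.float32))
            if a>45: w,h,a=h,w,a-90
            out.append((np.round([*c,np.median(p[:,2])],1),round(w,1),round(h,1),round(a,1),int(st[i,4])))
    return out
E
python3 - <<'E'
from h import *
np.set_printoptions(suppress=True)
def pr(n,L):
    for r in L: print(n,*r)
for f in("w1","w2"):
    W=np.nan_to_num(np.load(f+".npy"),nan=-99); im=cv2.imread(f"pics/{f}.png").astype(int); X,Y,Z=W.transpose(2,0,1)
    B=(np.arange(420)<240)[:,None]
    dark=(im.max(2)<75)
    pr(f+" crate",rects(W,B&(Z>40)&(Z<50)&(Y>120)&(Y<480),300))
    pr(f+" blank",rects(W,B&(Z>28)&(Z<36)&(Y>150)&(Y<480)&dark,200))
    pr(f+" spc",rects(W,B&(Z>38)&(Z<48)&(Y>340)&(Y<430)&(X>530)&(X<620),200))
    pr(f+" cup",rects(W,B&(Z>46)&(Z<56)&(Y>240)&(Y<360),50))
    pr(f+" car",rects(W,B&(Z>25)&(Z<41)&(X>450)&(X<760)&(abs(Y)<160),400))
    pr(f+" rim",rects(W,B&(Z>33)&(Z<41)&(X>450)&(X<760)&(abs(Y)<130),100))
    pr(f+" post",rects(W,B&(Z>70)&(Z<100)&(X>450)&(X<620)&(abs(Y)<60),30))
    if f=="w2":
        pr("beam",rects(W,B&(Z>195)&(Z<216)&(X>600),500))
        pr("spin",rects(W,B&(Z>274)&(Z<285)&(X>600),100))
        pr("but",rects(W,B&(Z>93)&(Z<102)&(X>450)&(X<650)&(Y<-120)&(Y>-220),100))
        pr("grip",rects(W,B&(Z>140)&(Y<-200)&(X<650)&(Y>-330),100))
        pr("oil",rects(W,B&(Z>140)&(Y<-340),100))
        pr("board",rects(W,(np.arange(420)<285)[:,None]&(Z>6)&(Z<14)&(X<545)&(Y<-130)&(Y>-460),100))
        m=B&(Z>100)&(Y<-200)&(X<650)&(Y>-330); p=W[m]; i=np.argmax(p[:,2]); print("levtop",p[i]); c=p.mean(0); print("line",c,np.linalg.svd(p-c,full_matrices=False)[2][0])
        for z in range(120,280,20):
            q=p[abs(p[:,2]-z)<10]; 
            if len(q): print(z,q.mean(0),q.min(0),q.max(0))
E
```

```text
w1 crate [528.5 318.1  43.6] 250.6 260.3 5.0 4296
w1 crate [575.9 398.5  40.9] 68.6 41.0 5.8 1143
w1 blank [589.7 242.2  30.7] 87.6 39.2 2.8 1782
w1 blank [481.3 231.9  30.6] 86.7 39.8 -0.5 1468
w1 blank [460.3 393.6  30.7] 87.2 37.5 4.5 1351
w1 spc [576.1 398.7  40.7] 69.8 41.8 5.2 1514
w1 cup [470.  309.9  48.5] 48.1 47.3 1.1 208
w1 car [617.1   7.9  27.1] 169.9 206.9 -3.5 12802
w1 rim [642.4   8.6  34.7] 111.0 201.2 -3.4 1753
w1 post [541.7   3.   88.5] 17.2 17.8 -19.4 282
w2 crate [541.2 284.5  43.5] 230.3 192.7 5.0 1322
w2 crate [576.5 396.3  40.9] 68.6 39.0 3.6 524
w2 blank [465.9 393.8  30.7] 75.5 39.4 4.4 819
w2 spc [576.2 397.   40.6] 69.8 41.8 5.1 739
w2 cup [791.6 335.2  50.9] 46.6 7.3 -42.9 113
w2 cup [470.7 308.9  48.2] 48.8 48.2 -4.5 181
w2 car [606.7  -0.8  27.2] 149.1 223.5 -3.3 8054
w2 rim [633.4  -2.4  34.7] 94.1 223.5 -3.3 1149
w2 post [542.2   1.9  90.2] 16.8 16.3 32.7 121
beam [726.5  88.2 204.5] 59.3 163.7 -3.8 7575
beam [716.1 -96.5 204.5] 61.8 183.6 -1.6 7627
spin [721.5  -7.9 278.6] 31.2 32.1 -43.4 1268
but [ 561.9 -173.6   96.5] 30.0 30.1 14.4 322
grip [ 599
[... 663 characters left out ...]
08841  169.93740602]
180 [ 587.64892011 -265.6859433   180.2913252 ] [ 580.08107343 -273.21621397  170.00322436] [ 598.33661633 -263.21306258  189.97659421]
200 [ 594.07801786 -265.02965792  197.64785214] [ 586.49240557 -271.99256003  190.09567413] [ 610.75499992 -259.64418657  209.68583703]
220 [ 601.26621904 -262.75898567  220.76949219] [ 589.26433854 -274.93560475  210.03843213] [ 618.7767223  -259.09321357  229.95191529]
240 [ 608.08470959 -263.33812383  240.48693065] [ 596.06236129 -275.66843526  230.10970474] [ 625.83976409 -259.03502777  249.97564089]
260 [ 617.04841733 -267.84401454  261.63166786] [ 602.57366704 -281.31502845  250.13936015] [ 629.13815451 -259.59002483  269.21710788]
```

```bash
cat >> h.py <<'E'
PI=np.pi
def fr(o,yaw):
    o=np.array(o,float); c,s=np.cos(yaw),np.sin(yaw)
    return lambda x,y,z: [o[0]+c*x-s*y, o[1]+s*x+c*y, z]
PY=-0.06; press=fr((722,-8),PY)
CY=0.087; crate=fr((528.5,318.1),CY)
def inv(o,yaw,p):
    d=np.array(p[:2])-np.array(o); c,s=np.cos(yaw),np.sin(yaw); return np.round([c*d[0]+s*d[1],-s*d[0]+c*d[1]],1)
def inpress(p): return inv((722,-8),PY,p)
def incrate(p): return inv((528.5,318.1),CY,p)
def dn(y): return [PI,0,y]
def st(t=""):
    s=robot.sense(); print(t,round(s["time"],1),np.round(s["position"],1),np.round(s["wrist_force"],1),round(s["width"]*95,1),round(float(s["gripper_force"]),1))
E
python3 - <<'E'
from h import *
W=np.nan_to_num(np.load("w2.npy"),nan=-99); im=cv2.cvtColor(cv2.imread("pics/w2.png"),cv2.COLOR_BGR2HSV)
X,Y,Z=W.transpose(2,0,1); wood=(im[...,1]>80)&(im[...,0]<25)&(Z>6)&(Z<14)&(Y<-130)&(Y>-460)&(X<560)
wood[285:]=0
for r in rects(W,wood,300): print("board w2",*r)
W=np.nan_to_num(np.load("top0.npy"),nan=-99); im=cv2.cvtColor(cv2.imread("pics/top0.png"),cv2.COLOR_BGR2HSV)
X,Y,Z=W.transpose(2,0,1); wood=(im[...,1]>80)&(im[...,0]<25)&(Z>6)&(Z<16)&(Y<-130)&(Y>-460)&(X<560)&(X>300)
for r in rects(W,wood,300): print("board top",*r)
st()
robot.goto(press(-180,0,120),dn(PY)); robot.movel(press(-180,0,54),guard=10); robot.grasp(30); st("grip")
robot.movel(press(-289,0,54),max_speed=80); st("out")
robot.release(); robot.movel(press(-289,0,150)); 
robot.goto(crate(-17,-3,110),dn(CY)); robot.grasp(20)
print(robot.movel(crate(-17,-3,24),guard=8)); st("down")
print(robot.movel(crate(-51,-3,24),max_speed=60,guard=12)); st("pushed")
robot.movel(crate(-45,-3,24)); robot.movel(crate(-45,-3,110)); robot.release()
robot.goto([470,315,330],dn(0)); im,W=cam("wrist"); save("w3",im); np.save("w3.npy",W); st()
B=(np.arange(420)<240)[:,None]; W=np.nan_to_num(W,nan=-99);X,Y,Z=W.transpose(2,0,1)
for r in rects(W,B&(Z>46)&(Z<56)&(Y>240)&(Y<360),50): print("cup",*r,incrate(r[0]))
for r in rects(W,B&(Z>28)&(Z<36)&(Y>150)&(Y<480)&(im.max(2)<75),200): print("blank",*r,incrate(r[0]))
for r in rects(W,B&(Z>70)&(Z<100)&(X>400)&(X<620)&(abs(Y)<60),30): print("post",*r,inpress(r[0]))
E
```

```text
board w2 [ 418.8 -297.9    8.8] 168.3 258.4 2.1 9083
board top [ 418.8 -298.7    9.8] 169.1 258.0 1.9 3628
 3.6 [560.  -58.9 399.8] [ 0.6 -0.1 -0.2] 95.1 0.0
grip 6.5 [542.3   2.8  54. ] [-0.3  0.6 -0.3] 17.3 30.0
out 8.0 [432.4   9.   54. ] [ 1.7 -6.4 -4.8] 17.1 30.0
False
down 13.6 [512.2 313.8  24.6] [0.3 0.  0.1] 0.4 0.0
False
pushed 14.3 [477.9 310.8  24.1] [0.4 0.8 0.7] 0.6 0.0
 17.8 [469.7 314.8 328. ] [ 0.5  0.3 -0.6] 95.1 0.0
cup [440.3 309.   48.4] 47.8 48.0 0.6 200 [-88.7  -1.4]
blank [589.8 241.9  30.6] 87.9 39.6 3.0 1810 [ 54.4 -81.2]
blank [482.  231.8  30.6] 86.6 39.7 -0.3 1475 [-53.8 -81.9]
blank [460.2 393.7  30.7] 87.4 37.7 4.4 1372 [-61.5  81.2]
post [432.    9.9  88.7] 17.1 16.5 35.6 231 [-290.6    0.5]
```

View pics/w3.png

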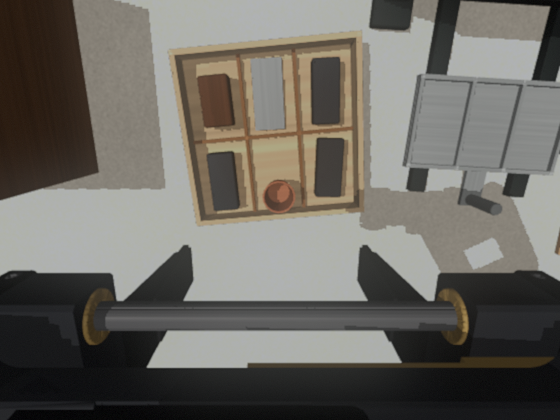

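w3 shows the carriage fully out at (490,120), the cup moved to the near end of its field at (279,195), and the blanks unchanged. I'll pick b1 now.

```bash
cat >> h.py <<'E'
def pick(x,y,byaw,sgn,z=19.5):
    "blank at crate x,y beside the wall on side sgn: descend offset, close till it stalls, centre, close again"
    cy=sgn*59.0
    robot.goto(crate(x,cy,120),dn(byaw)); hit=robot.movel(crate(x,cy,z),max_speed=100,guard=8); st(f"hit={hit}")
    if hit: robot.movel(crate(x,cy,120)); return False
    robot.grasp(5); st("g1"); 
    robot.movel(crate(x,cy+sgn*8,z),max_speed=40,guard=25); st("shift"); robot.grasp(50); st("g2")
    robot.movel(crate(x,cy+sgn*4,130)); st("lift"); return True
E
python3 - <<'E'
from h import *
if pick(54,-81,0.05,-1):
    im,W=cam("wrist"); save("w4",im); im,W=cam("scene");
E
```

```text
hit=False 19.9 [587.8 264.2  20.1] [-0.2 -0.5  0.5] 95.0 0.0
g1 21.4 [587.4 264.   19.5] [-0.2 -0.4 -0.5] 0.3 0.0
shift 21.7 [588.2 255.7  19.5] [ 0.  -0.5  0.2] 0.5 0.0
g2 21.9 [588.1 256.1  19.5] [ 0.   0.3 -0.5] 0.3 0.0
lift 22.8 [587.3 259.9 129.1] [ 0.2 -1.2 -0.1] 0.2 0.0
```

View pics/w4.png

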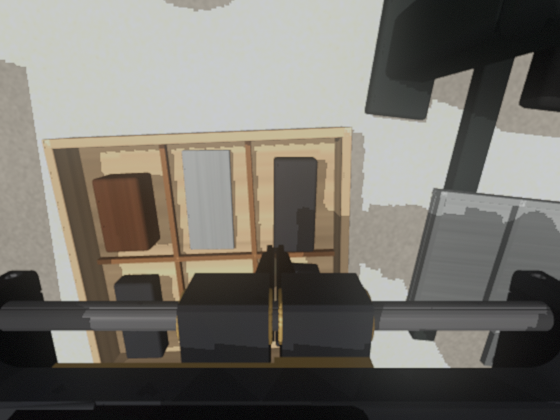

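The fingers closed on nothing, and the blank is still visible at (295,203). I'll measure again.

```bash
cat >> h.py <<'E'
def look(p=(470,315,330),name=None,zmin=26,zmax=36,box=(400,680,150,480),rel=incrate):
    robot.goto(list(p),dn(0)); im,W=cam("wrist")
    if name: save(name,im)
    W=np.nan_to_num(W,nan=-99);X,Y,Z=W.transpose(2,0,1); B=(np.arange(420)<240)[:,None]
    m=B&(Z>zmin)&(Z<zmax)&(X>box[0])&(X<box[1])&(Y>box[2])&(Y<box[3])&(im.max(2)<75)
    L=rects(W,m,200)
    for r in L: print("blank",*r,rel(r[0]))
    return im,W,L
E
python3 - <<'E'
from h import *
robot.release(); look(name="w5"); st()
E
```

```text
blank [589.8 241.8  30.6] 87.8 40.0 2.8 1822 [ 54.4 -81.3]
blank [481.2 231.8  30.6] 86.6 40.0 -0.4 1506 [-54.6 -81.9]
blank [460.3 393.6  30.6] 87.3 37.7 4.5 1392 [-61.4  81.1]
 25.5 [470.4 314.5 328.2] [ 1.  -0.2 -1.3] 94.7 0.0
```

View pics/w5.png

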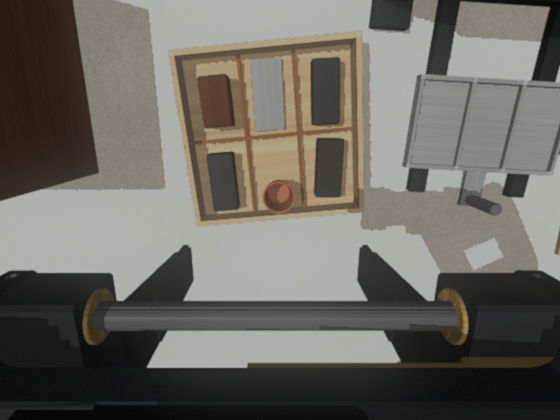

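Run:
```python
from h import *
np.set_printoptions(precision=1,suppress=True)
c=robot.read_camera("wrist"); s=robot.sense(); z=c["z_map"].astype(float); f=210/np.tan(np.radians(c["fovy"])/2)
v,u=np.mgrid[:420,:560]; P=np.stack([(u-c["cx"])/f*z,(v-c["cy"])/f*z,z],-1); T=np.array(c["tool_from_camera"]); Q=P@T[:3,:3].T+T[:3,3]
m=(z>20)&(z<260)&(abs(Q[...,1])<75)
for row in (247,252,258,264,270,285,300,330):
    k=np.where(m[row])[0]; print(row,[ (int(i),Q[row,i]) for i in k[:: max(1,len(k)//6)]])
print(Q[m][:,2].max())
```

```text
247 [(181, array([ 11.2, -51.4, -23.1])), (183, array([ 11.8, -49.8, -24.7])), (185, array([ 11.4, -49. , -23.8])), (187, array([ 10.9, -48.3, -22.4])), (363, array([ 11.5,  49.7, -24. ])), (365, array([ 11.4,  50.9, -23.8])), (367, array([ 11.6,  51.9, -24.3]))]
252 [(176, array([ 12. , -51.4, -32.3])), (181, array([ 11.3, -49.3, -30.6])), (186, array([  9.7, -47.7, -26.9])), (359, array([  7.6,  48.4, -21.7])), (364, array([ 10.1,  49.4, -27.8])), (369, array([ 11.4,  51.1, -30.8]))]
258 [(168, array([ 11.4, -53.6, -39. ])), (176, array([ 11.7, -49.3, -39.5])), (184, array([  9.5, -46.8, -34.5])), (358, array([  3.9,  48.1, -21.6])), (366, array([  9.7,  48.6, -34.9])), (374, array([ 11.6,  51.3, -39.1]))]
264 [(162, array([ 11.1, -54.5, -45.5])), (172, array([ 10.7, -49.9, -44.6])), (182, array([  7.6, -47.1, -37.8])), (358, array([  0.4,  48.2, -22. ])), (368, array([  8.7,  48.2, -40.3])), (378, array([ 11.1,  51.5, -45.5]))]
270 [(156, array([ 11.9, -54.4, -53.8])), (168, array([ 11.7, -48.9, -53.5])), (180, array([  6.6, -46.7, -42.8])), (192, array([ -3.4, -46.6, -22. ])), (3
[... 262 characters left out ...]
9])), (406, array([ 11.9,  56.3, -68.1])), (484, array([  34.2,   59.3, -109.6])), (540, array([  34.2,   74.8, -109.8]))]
300 [(0, array([  34.4,  -68.8, -118. ])), (59, array([  34.7,  -53.6, -118.4])), (126, array([ 11.2, -57.1, -79.1])), (369, array([ -8.4,  48.5, -46. ])), (436, array([  26.4,   49.4, -104.5])), (495, array([  34.8,   56.3, -118.6])), (554, array([  34.8,   71.2, -118.5]))]
330 [(0, array([  28.8,  -66.6, -122.4])), (93, array([  24.5,  -47.7, -116.4])), (186, array([  23.5,  -23.3, -115.1])), (279, array([  23.7,    2. , -115.3])), (372, array([  23.8,   27.2, -115.5])), (466, array([  27.2,   49.3, -120.2])), (559, array([  28. ,   71.8, -121.3]))]
-20.095225032737233
```

The depth image puts the fingertips about 21 mm short of the stated TCP, which would explain passing over the blank. I'll check it by touching the bare worktop.

Run:
```python
from h import *
robot.grasp(10); robot.goto([430,150,80],dn(0)); robot.movel([430,150,25],max_speed=100,guard=4)
print(robot.movel([430,150,-35],max_speed=25,guard=4)); st("touch"); robot.movel([430,150,80]); robot.release(); st()
```

```text
True
touch 30.6 [429.9 150.  -21.7] [-0.3 -0.   7.4] 0.5 3.9
 32.9 [430. 150.  80.] [ 0.2  0.3 -0.5] 94.8 0.0
```

Confirmed: tip z = TCP z + 21 mm. I'll build this offset into the frame helpers, so every z from here is tip height.

```bash
sed -i 's/o\[1\]+s\*x+c\*y, z\]/o[1]+s*x+c*y, z-21]/' h.py; grep -n "z-21" h.py
python3 - <<'E'
from h import *
pick(54,-81,0.05,-1,z=19)
E
```

```text
31:    return lambda x,y,z: [o[0]+c*x-s*y, o[1]+s*x+c*y, z-21]
hit=False 34.9 [587.8 264.1  -1.4] [ 0.3 -0.3 -0.5] 95.1 0.0
g1 35.8 [587.8 262.9  -2. ] [  1.7 -10.2   1.8] 44.1 5.0
shift 36.2 [588.2 255.9  -2. ] [ 0.9 -1.8  1.4] 40.4 4.9
g2 36.4 [588.1 256.2  -2. ] [ 0.3 -1.6  1.7] 39.4 49.6
lift 37.3 [587.2 259.9 108.1] [ 0.2  0.1 -2. ] 39.7 49.6
```

```bash
cat >> h.py <<'E'
def place(dx,y,z=40):
    robot.goto(press(-180+dx,y,110),dn(PY)); st("above"); print("contact",robot.movel(press(-180+dx,y,z),max_speed=80,guard=7)); st("placed")
    robot.release(); robot.movel(press(-180+dx,y,110)); st("released")
E
python3 - <<'E'
from h import *
place(0,-83)
if pick(-46,81,0.078,1,z=19):
    if robot.sense()["width"]*95>35: place(15,83)
E
```

```text
above 38.6 [537.8 -79.3  89. ] [ 0.1  1.2 -3.3] 39.5 49.6
contact False
placed 39.6 [537.6 -80.1  19.4] [-0.4 -0.5 -2. ] 40.7 4.9
released 41.3 [537.  -80.   88.6] [ 0.2  0.1 -0.3] 95.1 0.0
hit=False 44.1 [477.8 373.1  -1.4] [-0.7 -0.1  0.1] 94.8 0.0
g1 45.0 [477.  373.9  -1.9] [-3.6  8.9  1.4] 44.8 5.0
shift 45.4 [476.8 381.1  -2. ] [-1.   2.   3.6] 39.9 5.0
g2 45.6 [476.9 380.8  -1.9] [-0.8  2.7  3.6] 39.5 50.0
lift 46.5 [476.8 376.5 108.1] [ 0.9  0.7 -2.9] 39.5 50.0
above 47.7 [562.2  85.6  88.9] [-1.2 -0.2 -1.6] 39.5 50.0
contact True
placed 48.6 [561.8  84.8  18. ] [-1.2 -0.3  5.3] 39.5 50.0
released 50.2 [561.9  84.8  88.5] [-0.2  0.1 -0.7] 95.0 0.0
```

Run:
```python
from h import *
look(p=(470,140,330),zmin=26,zmax=56,box=(400,680,-140,480)); 
robot.goto([470,140,330],dn(0)); im,W=cam("wrist"); save("w6",im)
im2,W2=cam("top"); W2=np.nan_to_num(W2,nan=-99); X,Y,Z=W2.transpose(2,0,1)
for r in rects(W2,(Z>43)&(Z<56)&(X>470)&(X<620)&(Y>-130)&(Y<140)): print("top",*r,inpress(r[0]))
st()
```

```text
blank [574.3 379.6  34.7] 70.9 23.6 -14.0 298 [51.  57.3]
blank [545.1  83.6  50.7] 87.7 43.8 -3.3 1852 [  -3.8 -235.1]
blank [537.7 -83.9  50.4] 93.6 48.5 -2.1 2106 [ -25.8 -401.3]
blank [480.  249.9  30.6] 89.1 38.4 5.2 903 [-54.2 -63.7]
top [545.1  82.8  50.7] 89.9 40.2 -3.0 357 [-182.   80.]
top [539.2 -82.8  51.2] 90.4 39.8 -1.9 350 [-178.   -85.6]
 51.7 [470.1 139.9 329.6] [-0.1 -0.9  0.2] 94.8 0.0
```

View pics/w6.png

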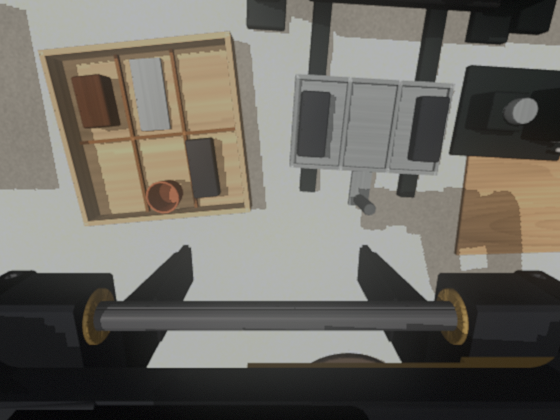

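w6: the third blank has been knocked to (203,167), against the batten. The other two lie flat in the outer bays at (315,125) and (430,130). I'll pick the third and put it in the middle bay.

Run:
```python
from h import *
if pick(-46,-64,0.087,-1,z=19):
    if robot.sense()["width"]*95>35: place(8.5,-2)
robot.goto([470,60,330],dn(0)); im,W=cam("wrist"); save("w7",im); W=np.nan_to_num(W,nan=-99); X,Y,Z=W.transpose(2,0,1)
for r in rects(W,(Z>45)&(Z<56)&(X>470)&(X<620)&(Y>-130)&(Y<140)): print("car",*r,inpress(r[0]))
```

```text
hit=False 53.8 [488.1 255.5  -1.4] [ 0.  -0.3  1. ] 95.0 0.0
g1 54.8 [487.8 254.3  -2. ] [ 1.8 -8.6  2.1] 44.3 5.0
shift 55.2 [488.5 247.1  -2. ] [-0.6 -2.7  0.6] 39.7 5.0
g2 55.4 [488.5 247.4  -2. ] [-0.2 -1.6  1.2] 39.3 50.0
lift 56.3 [487.6 251.2 108.2] [ 0.8  0.3 -3.6] 39.6 50.0
above 57.3 [550.5   1.2  88.8] [ 0.7  0.2 -2.3] 39.7 50.0
contact False
placed 58.3 [5.51e+02 3.00e-01 1.94e+01] [-0.8  0.4 -2.3] 39.4 50.0
released 60.0 [5.504e+02 3.000e-01 8.860e+01] [ 0.2 -0.4 -0.4] 95.0 0.0
car [544.7  85.4  50.6] 90.1 40.0 -3.3 1870 [-182.6   82.6]
car [5.429e+02 4.000e-01 5.060e+01] 89.7 40.2 -3.5 1874 [-179.3   -2.4]
car [538.1 -80.4  50.5] 90.0 40.6 -2.3 1885 [-179.2  -83.3]
```

View pics/w7.png

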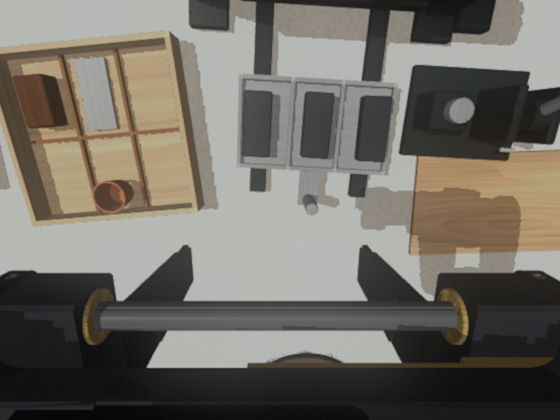

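w7: all three blanks lie flat in their bays at (258,125), (318,125) and (374,128). Next are pushing the carriage home and pulling the lever.

```bash
cat >> h.py <<'E'
LX,LY=-150,-269
def lev(q,r=165):
    a=0.35-q; return press(LX+r*np.sin(a),LY,90+r*np.cos(a)-16)
E
python3 - <<'E'
from h import *
print([robot.ik(p,dn(PY)) is not None for p in (lev(0),lev(.6),lev(1.15),press(-110,0,62))], robot.ik(press(-150,-175,86),dn(PY+PI/2)))
robot.goto(press(-290,0,150),dn(PY)); robot.movel(press(-290,0,64),guard=10); robot.grasp(30); st("grip")
robot.movel(press(-111,0,64),max_speed=80); st("near"); print(robot.movel(press(-106,0,64),max_speed=20,guard=12)); st("home")
robot.release(); robot.movel(press(-112,0,64),max_speed=50); robot.movel(press(-112,0,150)); 
im,W=cam("top"); save("t8",im); W=np.nan_to_num(W,nan=-99); X,Y,Z=W.transpose(2,0,1)
for r in rects(W,(Z>66)&(Z<100)&(X>560)&(X<680)&(abs(Y)<60),8): print("post",*r,inpress(r[0]))
st()
E
```

```text
[True, True, True, True] [-4.12166272e-01  5.93469032e-01  1.77511102e+00 -4.44089210e-16
  7.73012605e-01 -3.52166272e-01]
grip 63.8 [432.5   9.   43. ] [-0.7 -4.9 -1.5] 17.3 30.0
near 66.2 [611.2  -1.2  43. ] [0.4 4.9 1.8] 17.4 30.0
True
home 66.4 [611.7  -1.2  43. ] [-1.6 -0.6  5.2] 17.4 30.0
 68.8 [609.7  -1.2 128. ] [-0.5  0.1  0.7] 94.9 0.0
```

Run:
```python
from h import *
p=robot.sense()["position"]; robot.movel([p[0]-30,p[1],300])
a=lev(0); robot.goto([a[0],a[1],310],dn(PY)); st("above")
print(robot.movel(a,max_speed=100,guard=8)); st("at"); robot.grasp(45); st("grip")
for q in np.arange(.15,1.16,.125): robot.movel(lev(min(q,1.15)),max_speed=60); st(f"q{q:.2f}")
robot.release(); st("rel")
b=lev(1.15); robot.movel([b[0],b[1],b[2]+130]); st()
im,W=cam("scene"); save("s9",im); W=np.nan_to_num(W,nan=-99)
im,W=cam("wrist"); save("w9",im)
```

```text
above 71.1 [ 612.8 -269.7  309.9] [0.4 0.2 0.5] 95.2 0.0
False
at 72.3 [ 612.9 -271.   208.7] [-0.4 -0.2  0.1] 94.6 0.0
grip 73.4 [ 612.6 -271.6  208. ] [-0.6 -5.2 -1.6] 23.4 45.0
q0.15 74.0 [ 589.4 -270.3  214.2] [ 5.  -6.1 -6.8] 23.3 45.0
q0.28 74.5 [ 569.1 -269.1  217.3] [ 3.6 -6.2 -7.2] 22.9 45.0
q0.40 75.0 [ 548.3 -267.9  217.9] [ 1.3 -6.  -2.6] 21.1 43.4
q0.53 75.5 [ 527.5 -265.6  215.5] [0.  0.3 0.6] 0.3 0.0
q0.65 75.9 [ 507.3 -264.7  210.8] [ 0.3 -0.1  0.5] 0.6 0.0
q0.78 76.4 [ 488.1 -263.5  203.4] [0.6 0.2 0.1] 0.3 0.0
q0.90 76.9 [ 469.9 -262.4  193.7] [-0.5 -0.1  0.6] 0.2 0.0
q1.03 77.4 [ 453.1 -261.4  181.8] [0.8 1.  0.4] 0.3 0.0
q1.15 77.9 [ 437.9 -260.5  167.9] [ 0.  -0.5  0.8] 0.2 0.0
rel 79.4 [ 438.  -260.4  168. ] [-0.1  0.5 -0. ] 95.0 0.0
 80.5 [ 437.7 -260.2  297.1] [-0.2  1.4 -0.2] 94.9 0.0
```

View pics/s9.png

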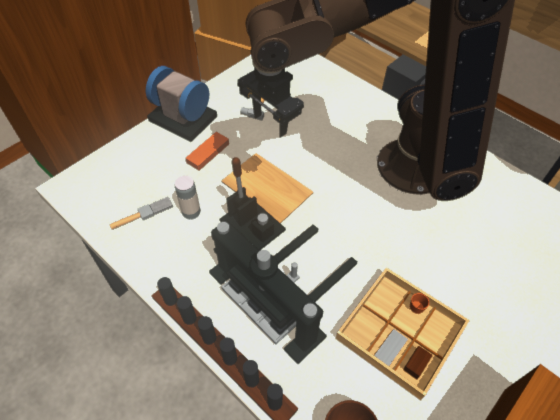

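The scene view shows the grip slipped off: the lever stands upright at (238,185), in its first notch. I'll hook it from behind with closed fingers instead.

```bash
cat >> h.py <<'E'
def hook(q,r=152,gap=0):
    a=0.35-q; return press(LX+r*np.sin(a)+12*np.cos(a)+10+gap,-270,90+r*np.cos(a)-12*np.sin(a)-(6 if q<.8 else 3))
E
python3 - <<'E'
from h import *
robot.grasp(20); a=hook(.35,gap=14); robot.movel([437,-260,310]); robot.goto([a[0]+10,a[1],310],dn(PY)); robot.movel([a[0],a[1],310]); print(robot.movel(a,guard=6)); st("behind")
for q in np.arange(.35,1.171,.1): robot.movel(hook(q),max_speed=60); st(f"q{q:.2f}")
robot.movel(hook(1.16),max_speed=40); st("q1.16"); robot.pause(.2); st()
E
```

```text
False
behind 84.1 [ 592.4 -270.9  216. ] [ 0.4 -0.3  0.3] 0.6 0.0
q0.35 84.4 [ 578.2 -270.   216. ] [ 3.4 -0.1  3. ] 0.3 1.9
q0.45 84.8 [ 563.2 -269.1  215.8] [ 4.  -0.3  2.8] 0.5 2.5
q0.55 85.2 [ 547.8 -268.1  214.4] [ 3.  -1.6  3. ] 0.3 1.9
q0.65 85.6 [ 532.4 -267.   211.5] [ 0.3 -0.9  1.7] 0.5 0.5
q0.75 86.0 [ 518.1 -266.2  207.6] [ 3.9 -1.  -0.8] 0.3 1.6
q0.85 86.4 [ 504.3 -265.4  205.3] [ 6.1 -0.1 -0.6] 0.3 2.4
q0.95 86.8 [ 490.9 -264.6  198.4] [ 6.3 -0.2  0.6] 0.6 2.5
q1.05 87.2 [ 478.3 -263.9  190.3] [6.6 0.3 0.3] 0.5 2.9
q1.15 87.6 [ 466.5 -263.3  181. ] [6.6 1.2 3. ] 0.8 3.3
q1.16 87.9 [ 465.5 -263.3  180.1] [6.4 0.  3.1] 0.2 3.3
 88.1 [ 465.6 -263.3  180.1] [5.9 0.2 2.2] 0.4 3.4
```

Run:
```python
from h import *
b=hook(1.16); robot.movel(hook(1.05,gap=3),max_speed=40); st("back"); c=hook(1.0,gap=25); robot.movel(c); st("off"); robot.movel([c[0],c[1],c[2]+110]); st("up")
t0=robot.sense()["time"]
im,W=cam("top"); W=np.nan_to_num(W,nan=-99); X,Y,Z=W.transpose(2,0,1)
im,W=cam("scene"); save("s10",im[100:350,120:420]); W=np.nan_to_num(W,nan=-99); X,Y,Z=W.transpose(2,0,1)
m=(Z>120)&(Z<245)&(X<530)&(X>380)&(abs(Y+264)<25); p=W[m]
for z in range(130,250,20):
    q=p[abs(p[:,2]-z)<10]
    if len(q): print(z,len(q),q.mean(0).round(1),inpress(q.mean(0)))
robot.pause(3.0); print(robot.sense()["time"]-t0)
```

```text
back 88.7 [ 481.  -264.1  190.7] [ 2.5 -0.6  6.3] 0.8 2.8
off 89.1 [ 508.4 -265.3  193.8] [-0.7  0.7  0.2] 0.2 0.0
up 89.9 [ 508.2 -265.5  303.4] [ 0.7 -0.6 -0. ] 0.4 0.0
130 13 [ 524.9 -263.4  134.4] [-181.5 -266.8]
150 39 [ 518.1 -264.3  150.5] [-188.2 -268. ]
170 37 [ 503.2 -263.1  170.4] [-203.1 -267.7]
190 36 [ 489.3 -261.   189.1] [-217.1 -266.5]
210 72 [ 477.3 -260.2  210.1] [-229.2 -266.5]
230 71 [ 461.5 -258.9  230.6] [-244.9 -266.1]
3.1000000000000085
```

View pics/s10.png

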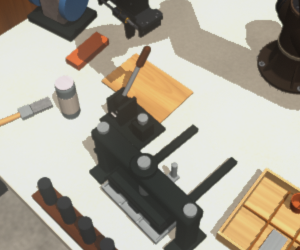

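The lever leans towards the robot by about 0.65 rad, so q≈1.0, the third notch. More than 3 s have passed with no contact. Next: the release button.

Run:
```python
from h import *
B=PY+PI/2
robot.pause(.3); robot.goto(press(-150,-175,300),dn(B)); robot.movel(press(-150,-175,108)); st("above")
print(robot.movel(press(-150,-175,84),max_speed=25,guard=14)); st("pushed"); robot.pause(.5)
im,W=cam("top"); W=np.nan_to_num(W,nan=-99); X,Y,Z=W.transpose(2,0,1); p=W[(Z>170)&(Y<-245)&(Y>-300)&(X>400)&(X<660)]; print("lever top",p[p[:,2].argmax()].round(1))
robot.movel(press(-150,-175,130)); robot.movel(press(-150,-175,300)); st()
im,W=cam("top"); W=np.nan_to_num(W,nan=-99); X,Y,Z=W.transpose(2,0,1); p=W[(Z>170)&(Z<285)&(Y<-245)&(Y>-300)&(X>400)&(X<660)]; print("lever top",p[p[:,2].argmax()].round(1))
im,W=cam("scene"); save("s11",im[100:350,120:420])
```

```text
above 96.0 [ 562.1 -173.8   87.7] [-0.1  0.2 -0.7] 0.7 0.0
True
pushed 96.9 [ 561.8 -173.7   64.3] [-0.4  0.9  7.9] 0.3 3.5
lever top [ 566.4 -245.4  383.9]
 99.2 [ 561.5 -173.6  278.1] [-0.5  0.5  0. ] 0.6 0.0Traceback (most recent call last):
  File "<stdin>", line 7, in <module>
ValueError: attempt to get argmax of an empty sequence
```

Run:
```python
from h import *
robot.goto([500,-60,380],dn(0)); im,W=cam("wrist"); save("w11",im); W=np.nan_to_num(W,nan=-99); X,Y,Z=W.transpose(2,0,1)
p=W[:240][(Z[:240]>150)&(Y[:240]<-245)&(Y[:240]>-300)&(X[:240]>400)&(X[:240]<660)]; print("lever top",p[p[:,2].argmax()].round(1)); st()
```

```text
lever top [ 614.5 -270.3  268.9]
 100.8 [500.1 -60.2 379.6] [ 0.3 -0.5 -0.3] 0.7 0.0
```

View pics/w11.png

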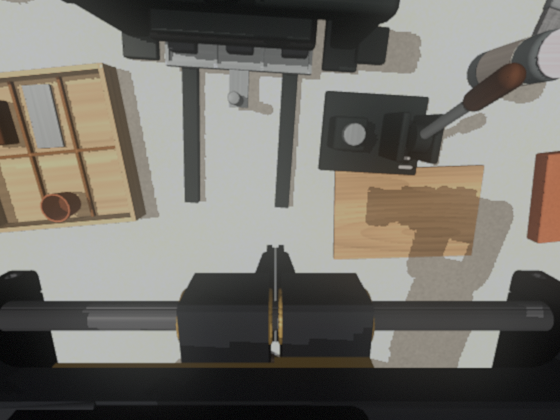

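The w11 view shows the lever back at rest (grip at (500,88), tip at 614,-270,269). Next: pull the carriage out and move the blanks to the board.

```bash
cat >> h.py <<'E'
board=fr((418.6,-298.3),0.035)
def carlook():
    robot.goto([470,60,330],dn(0)); im,W=cam("wrist"); W=np.nan_to_num(W,nan=-99); X,Y,Z=W.transpose(2,0,1)
    L=rects(W,(Z>45)&(Z<56)&(X>470)&(X<620)&(Y>-130)&(Y<140))
    for r in L: print("car",*r,inpress(r[0]))
    return im,sorted(L,key=lambda r:r[0][1])
def transfer(r,by):
    x,y=inpress(r[0]); yaw=np.radians(r[3]); x+=0
    robot.goto(press(x,y,110),dn(yaw)); hit=robot.movel(press(x,y,39.5),max_speed=100,guard=8); st(f"hit {hit}")
    if hit: robot.movel(press(x,y,110)); return False
    robot.grasp(50); st("g"); robot.movel(press(x,y,120))
    if robot.sense()["width"]*95<35: return False
    robot.goto(board(0,by,100),dn(0.035)); st("over"); print(robot.movel(board(0,by,22.5),max_speed=80,guard=7)); st("put")
    robot.release(); robot.movel(board(0,by,110)); return True
E
python3 - <<'E'
from h import *
robot.release(); robot.goto(press(-112,0,150),dn(PY)); robot.movel(press(-110,0,64),guard=10); robot.grasp(40); st("grip")
robot.movel(press(-288,0,64),max_speed=80); st("out"); robot.release(); robot.movel(press(-288,0,150))
im,L=carlook(); save("w12",im)
if len(L)==3:
    print(transfer(L[0],-85))
    im,L=carlook()
st()
E
```

```text
grip 105.3 [612.2  -1.2  43. ] [0.7 1.5 0.2] 17.2 40.0
out 107.7 [434.1   8.9  42.9] [ 0.9 -5.8 -5. ] 17.2 40.0
car [546.   85.3  50.6] 89.9 40.0 -3.3 1879 [-181.3   82.6]
car [5.441e+02 3.000e-01 5.070e+01] 90.1 40.2 -3.4 1894 [-178.1   -2.4]
car [539.2 -80.3  50.6] 90.2 40.3 -2.0 1896 [-178.1  -83.1]
hit False 112.6 [539.6 -80.3  19. ] [ 0.3  0.5 -0.6] 94.7 0.0
g 113.5 [539.2 -80.3  18.5] [ 0.5 -0.6  0.5] 39.2 50.0
over 115.4 [ 422.  -382.5   78.9] [-0.4  0.3 -0. ] 2.1 0.0
True
put 116.4 [ 421.1 -383.4    1.6] [-2.3 -2.   4.6] 0.4 2.4
True
car [546.   85.3  50.6] 89.9 40.0 -3.3 1867 [-181.3   82.6]
car [5.441e+02 3.000e-01 5.060e+01] 90.1 40.3 -3.5 1872 [-178.1   -2.4]
 120.5 [470.2  59.3 329.4] [-0.   0.3 -0.2] 95.4 0.0
```

The grip slackened in transit and the blank dropped. I'll find it.

Run:
```python
from h import *
robot.goto([430,-130,360],dn(0)); im,W=cam("wrist"); save("w13",im); np.save("w13.npy",W)
im,W=cam("top"); W=np.nan_to_num(W,nan=-99); X,Y,Z=W.transpose(2,0,1)
for r in rects(W,(Z>12)&(Z<60)&(im.max(2)<75)&(X>250)&(X<640)&(Y<120)&(Y>-480),60): print("dark",*r)
```

```text
dark [620.8 -83.9  17.6] 37.6 22.5 5.0 64
dark [ 590.8 -215.4   14.4] 61.9 143.6 -3.5 307
dark [546.   84.5  50.4] 88.7 46.0 -5.3 396
dark [539.   -4.3  50.6] 95.5 45.1 -3.0 393
dark [ 466.4 -371.6   33.4] 36.6 86.9 23.3 321
dark [462.2  84.3  17.8] 38.8 22.4 -2.9 89
```

View pics/w13.png

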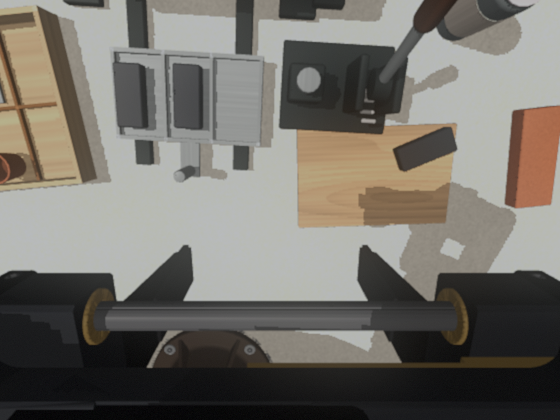

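w13 shows the dropped blank at (425,150), lying flat on the board with its centre at (466,-372), well inside, so it stays there. The other two go on the left part of the board.

```bash
sed -i 's/def transfer(r,by):/def transfer(r,by,bx=0):/; s/board(0,by/board(bx,by/g' h.py
python3 - <<'E'
from h import *
im,L=carlook()
print(transfer(L[0],102,-20))
im,L=carlook()
if len(L)==1: print(transfer(L[0],22,-35))
robot.goto([430,-130,360],dn(0)); im,W=cam("wrist"); save("w14",im); W=np.nan_to_num(W,nan=-99); X,Y,Z=W.transpose(2,0,1)
for r in rects(W,(Z>20)&(Z<60)&(im.max(2)<75)&(X>320)&(X<640)&(Y<120)&(Y>-440),150): print("dark",*r,inv((418.6,-298.3),.035,r[0]))
st()
E
```

```text
car [546.1  85.3  50.6] 89.9 40.1 -3.2 1866 [-181.2   82.6]
car [5.442e+02 3.000e-01 5.060e+01] 90.0 40.1 -3.5 1864 [-178.    -2.4]
hit False 124.2 [5.445e+02 3.000e-01 1.900e+01] [0.1 0.1 0.6] 94.7 0.0
g 125.1 [5.442e+02 3.000e-01 1.850e+01] [ 0.1 -0.5 -0.9] 39.4 50.0
over 126.7 [ 395.6 -196.8   78.8] [-0.3 -0.5 -3.3] 39.1 50.0
False
put 127.8 [ 395.2 -197.2    1.8] [ 0.1  1.  -2.9] 39.9 50.0
True
car [546.   85.4  50.6] 90.1 40.1 -3.3 1882 [-181.3   82.7]
hit False 132.9 [546.4  85.5  19.1] [ 0.  -0.   0.7] 95.2 0.0
g 133.8 [546.   85.4  18.5] [ 0.8 -1.4  0.3] 39.5 50.0
over 136.0 [ 383.3 -277.1   78.9] [-0.4  0.8 -2.6] 39.7 50.0
False
put 137.1 [ 383.  -277.7    1.8] [-0.4 -0.6 -2.8] 39.3 50.0
True
dark [ 557.  -238.2   40.9] 69.5 9.4 3.7 287 [140.4  55.2]
dark [ 467.7 -369.2   32.6] 37.6 89.2 23.5 1480 [ 46.6 -72.6]
dark [ 397.6 -197.7   32.7] 85.6 38.6 1.8 1031 [-17.5 101.3]
dark [ 385.  -277.2   32.6] 86.9 40.1 2.3 1308 [-32.8  22.3]
 140.1 [ 429.8 -130.4  358.5] [-0.4 -0.7  0.4] 95.3 0.0
```

View pics/w14.png

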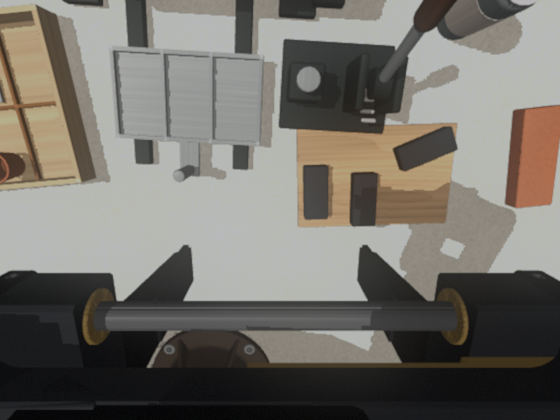

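w14 shows three blanks flat on the board at (316,192), (364,198) and (425,150), with tops at about 33 mm. The carriage is out and empty, the lever is at rest, and the arm is clear. I'm handing in.

Run:
```python
from h import *
print(robot.job_done())
```

```text
the job is handed in; nothing more can be done
None
```

I handed the job in at about 140 s: all three blanks were pressed and lie flat on the drying board, with the lever at rest and the carriage out. I had no direct reading that the ram touched every blank, one blank was dropped on the way and landed flat on the board, and the hand-in returned no verdict.

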